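# Switch off the one live socket of the studio bench

### The arm

A 7-joint arm with a two-finger parallel gripper is mounted at the origin on the work surface. World frame = base frame: x ahead of the robot, y to its left, z up, the work surface at z = 0. Lengths are in m, angles in rad, forces in N, time in s.
With the tool pointing down it reaches from about 0.4 to 0.75 m from the base axis. Payload 19.5 kg.
Tool frame: the origin (TCP) lies midway between the tips of the shut fingers; the grasp point (between the pads) lies 19 mm behind it (robot.tcp_to_grasp is the z of the grasp point in the tool frame, in m); z points along the fingers, y is the line along which they close (so a half turn about z gives the same grasp; the last joint's range is limited). The gripper opens to 85 mm and grips with 20 to 120 N. Pads are 22 mm wide; open, the fingers measure 114 mm over their backs; the gripper's body (76 mm by 85 mm) begins 54 mm behind the grasp point. The pads swing forward as they close: fully open they stand 13 mm farther back than shut.
Start: joints at [1.059, 0.707, -0.028, 1.485, 0.022, 0.951, -0.075], TCP at [0.26, -0.513, 0.231] pointing down, gripper open.
Joint ranges: [-2.71, 2.71], [-0.32, 2.16], [-1.57, 1.52], [0, 2.45], [-1.46, 4.6], [0, 2.02], [-2.83, 2.83]. Speed limits (rad/s): [1.89, 1.89, 2.57, 2.57, 3.01, 3.01, 3.01].

### API

Orientations are given as a unit quaternion [x, y, z, w].
In Python, from workcell import robot gives the robot as it stands. The module is installed in compiled form; this text tells all that it offers.
- The arm moves only by the tool send_rows, never from a script. Its argument "increments" is a list of rows, each a list of 3 entries, a list of its own where there are three numbers: the closure, from 0 (fully open) to 1 (shut), then the shift along the tool's x, y, z in mm, then the turn, a rotation vector about the tool's x, y, z in units of 5 degrees (1.0 is 5 degrees). In form: [[hand, [dx, dy, dz], [ax, ay, az]], ...]. A call has 1 to 8 rows; each row shifts and turns the commanded pose from where the row before left it, along the tool's axes as they then stand; what a row does not reach is not made up. A row lasts 1/8 s, in which the tool goes at most 62.5 mm and 10.7 degrees, less where a joint would pass 70% of its speed; a pose out of reach is approached as far as the arm can. A call with a gripper value outside its range is refused whole. The fingers move at their own pace and stop on an object; "squeeze" is the grip in N (left out, the last holds). Time passes only in rows, so rows that do not move let the fingers close. It gives the time, the measured TCP pose, the force, the opening and the grip force at its end, in the units of the state.
- robot.get_state(): the state, without advancing time (a new reading comes with each control period).
- robot.capture(name): name is "scene" or "top" or "wrist"; returns a dict with "frame" (384x512x3 uint8, red, green, blue), "fx", "fy", "cx", "cy" (pixels), "k1" (the pictures are not rectified: a ray, as slopes to the right and down, at radius r is drawn at 1 + k1 r^2 times it, then the intrinsics apply), "xyz" and "attitude" of the camera in the world; the wrist camera has in their place "mount" (4x4, takes a point from camera to tool coordinates, whose origin is the TCP and whose axes are the flange's). Camera axes: x right, y up, looking along -z (the intrinsics and any distortion apply to the point x, -y, -z); pixel columns grow to the right and rows downward; lengths in m; the calibration is good to about 2 mm. A picture is of the moment at which its call begins: read the wrist's pose just before it. There is no depth.
- robot.hand_in(): hands the job in; it is judged then, once.
Trained networks look in the newest picture that a camera, given by its name, has taken for a name from the list of things; names that differ only in an ending like _2 or _b are one class to them, and where a whole thing is asked for, a point or a joint stands for the part that bears it (a point fixed in the world has none). Each returns a list of dicts, best first, with "confidence" (0 to 1); they miss things now and then, are a little off and sometimes report something else, mostly with a low value. They report only what shows in the picture. A call takes as long as a camera call.
- robot.spot_in(camera, target): "extent" ([left, top, right, bottom] in pixels, round what is visible of it).
- robot.trace(camera, target): "mask" (384x512 bool, what is visible of it) and "extent" ([left, top, right, bottom] in pixels, round what is visible of it).
The state is a dict: "clock": time; "joint_positions": joint angles; "qvel": joint speeds; "effort": joint torques, N m; "eef_pos": TCP position; "tcp_rot": TCP orientation; "ft_force": force on the tool from outside, world axes, zero at the start; "ft_torque": the same for the moment, N m; "width": finger opening in m; "gripper_force": force on a finger pad.
Only numpy, scipy, OpenCV 4.12 (cv2) and the standard library are available. Lean on these libraries where they do the work, as an engineer would, in place of code of your own. Each camera call takes 0.05 s, during which the arm holds its last target. There are 200 camera calls.

### The job

One of the four identical keys on the bench switch box has been left latched down, so its socket is still on. Tap the four keys lightly with a fingertip, one after the other from left to right as the robot faces the box, without clicking any of them in or out, to feel which one is latched down; then press that one firmly down and let it go, so that it springs up and all four keys are up. Leave everything else on the bench where it stands.

Things in the scene. Friction and masses are not known exactly. Their poses are not given: they have to be found in the camera images.
- box: Bench switch box: grey steel case 170 mm deep (x), 300 mm wide (y), 60 mm high, screwed to the bench. Origin: centre of its underside, on the bench; x away from the robot, y to the left as seen from the robot, z up. Four black plugs stand 33 mm above its flat top, at x = +46 mm behind the keys, leads running back. A fixed isolator knob (32 mm wide, 28 mm above the top) is at x = -35, y = -114 mm.
- key_row (a point): Middle of the row of four keys, on the box's flat top (60 mm above the bench, 35 mm in front of the box's centre), axes as the box's. The keys stand along y at +66, +22, -22 and -66 mm from here (44 mm apart), all at x = 0.
- switch_a: One of the four identical push-on / push-off switches, in any place of the row. Origin: on the box's top, on the key's centre line; axes as the box's. A black frame 44 x 35 mm, 3 mm high, surrounds the key: a grey block 34 mm (x) by 26 mm (y) whose flat top is 15 mm above this origin when up, about 10.8 mm when latched down.
- switch_b: One of the four identical push-on / push-off switches, in any place of the row. Origin: on the box's top, on the key's centre line; axes as the box's. A black frame 44 x 35 mm, 3 mm high, surrounds the key: a grey block 34 mm (x) by 26 mm (y) whose flat top is 15 mm above this origin when up, about 10.8 mm when latched down.
- switch_c: One of the four identical push-on / push-off switches, in any place of the row. Origin: on the box's top, on the key's centre line; axes as the box's. A black frame 44 x 35 mm, 3 mm high, surrounds the key: a grey block 34 mm (x) by 26 mm (y) whose flat top is 15 mm above this origin when up, about 10.8 mm when latched down.
- switch_d: One of the four identical push-on / push-off switches, in any place of the row. Origin: on the box's top, on the key's centre line; axes as the box's. A black frame 44 x 35 mm, 3 mm high, surrounds the key: a grey block 34 mm (x) by 26 mm (y) whose flat top is 15 mm above this origin when up, about 10.8 mm when latched down.
- key_a (a joint): How far the key of switch_a is down (m): 0 up, about 0.0042 latched, 0.010 at its stop. It takes about 1.5 N to start an up key, 5 N to push it 6 mm down, 6.5 N at the stop. An up key tapped less than 6 mm down comes back; pushed further and let go it latches. A latched key feels solid up to about 3.5 N; pushed beyond 6.5 mm of the 10 and let go, it springs up to 0.
- key_b (a joint): How far the key of switch_b is down (m): 0 up, about 0.0042 latched, 0.010 at its stop. It takes about 1.5 N to start an up key, 5 N to push it 6 mm down, 6.5 N at the stop. An up key tapped less than 6 mm down comes back; pushed further and let go it latches. A latched key feels solid up to about 3.5 N; pushed beyond 6.5 mm of the 10 and let go, it springs up to 0.
- key_c (a joint): How far the key of switch_c is down (m): 0 up, about 0.0042 latched, 0.010 at its stop. It takes about 1.5 N to start an up key, 5 N to push it 6 mm down, 6.5 N at the stop. An up key tapped less than 6 mm down comes back; pushed further and let go it latches. A latched key feels solid up to about 3.5 N; pushed beyond 6.5 mm of the 10 and let go, it springs up to 0.
- key_d (a joint): How far the key of switch_d is down (m): 0 up, about 0.0042 latched, 0.010 at its stop. It takes about 1.5 N to start an up key, 5 N to push it 6 mm down, 6.5 N at the stop. An up key tapped less than 6 mm down comes back; pushed further and let go it latches. A latched key feels solid up to about 3.5 N; pushed beyond 6.5 mm of the 10 and let go, it springs up to 0.
- bird: bystander: small terracotta bird, 34 mm across and 43 mm high, on top of the box at its left end (origin: centre of its underside)
- jar: bystander: lidded glaze jar, 56 mm across and 75 mm high, by the front right corner of the box (origin: centre of its underside)
- cup: bystander: white cup, 68 mm across and 70 mm high, beside the left end of the box (origin: centre of its underside)
- modeller: bystander: wooden modelling tool, 145 mm long and 9 mm high, lying in front of the left half of the box (origin: under its middle)
- brush: bystander: brush, 150 mm long, lying in front of the right half of the box (origin: under its middle)
- statuette: bystander: statuette with a pointed hat, 60 mm across and 166 mm high, beside the right end of the box (origin: centre of its underside)

How it is judged:
By the outcome, as a careful person would: the job done as asked, in the order asked, and still so for the second after the job is handed in, with the robot touching nothing.
It also fails if it takes over 54 s, if anything falls off the work surface, if the arm or the gripper's body presses on something with over 40 N, if the wrist force passes 120 N, or if a joint passes its speed limit or range.

## Working session

There is one attempt and no reset: what is moved stays moved. The work goes in short steps, Python scripts to look and compute and a tool call to move; the robot and the scene stay as the last step left them, time stands still between calls to the robot, and variables do not carry over. Pictures are saved under pics/ and viewed, at most 10 in all, crops included, and the job is handed in when it is done.

Besides the shell and the picture viewer there is one more tool, called after "Request:" in YAML: its name, and indented under it one key for each argument. send_rows: Moves the arm, as the interface text tells. Its arguments: {"type":"object","properties":{"increments":{"type":"array"},"squeeze":{"type":"number"}},"required":["increments"]}

```bash
mkdir -p pics; cat > h.py <<'E'
import numpy as np, cv2
from scipy.spatial.transform import Rotation as R
from workcell import robot
def rays(c,px,pos=None,rot=None):
    px=np.atleast_2d(px).astype(float)
    K=np.array([[c['fx'],0,c['cx']],[0,c['fy'],c['cy']],[0,0,1]])
    u=cv2.undistortPoints(px.reshape(-1,1,2),K,np.array([c['k1'],0,0,0.]),).reshape(-1,2)
    d=np.c_[u[:,0],-u[:,1],-np.ones(len(u))]
    a=np.array(c['attitude']); M=R.from_quat(a).as_matrix() if a.size==4 else a.reshape(3,3)
    return np.array(c['xyz']),d@M.T
def onz(c,px,z):
    o,d=rays(c,px); return o+d*((z-o[2])/d[:,2])[:,None]
E
python3 - <<'E'
from h import *
s=robot.get_state(); print({k:np.round(v,4).tolist() for k,v in s.items()}, robot.tcp_to_grasp)
for n in ['top','scene']:
    c=robot.capture(n); cv2.imwrite(f'pics/{n}0.png',c['frame'][...,::-1]); print(n,{k:v for k,v in c.items() if k!='frame'})
    for t,z in [('box',.06),('switch_a',.075),('bird',.08),('jar',.07),('cup',.07),('statuette',.1)]:
        for r in robot.spot_in(n,t)[:5]:
            e=r['extent']; print(t,np.round(r['confidence'],2),np.round(e,1),np.round(onz(c,[[(e[0]+e[2])/2,(e[1]+e[3])/2]],z),4))
E
```

```text
{'clock': 0.0, 'joint_positions': [1.0593, 0.7071, -0.0277, 1.485, 0.022, 0.9508, -0.0755], 'qvel': [-0.0003, 0.0012, 0.0001, -0.0001, 0.0013, -0.0001, -0.0009], 'effort': [0.0017, -88.3213, 1.2349, -23.617, 0.017, 0.0064, -0.0], 'eef_pos': [0.2602, -0.5125, 0.2308], 'tcp_rot': [0.9725, 0.2328, -0.0001, -0.0005], 'ft_force': [-0.864, 1.0651, -0.5073], 'ft_torque': [-0.0107, -0.0136, 0.0023], 'gripper_force': 0.0, 'width': 0.0854} -0.0187
top {'fx': 417.06901429485185, 'fy': 417.06901429485185, 'cx': 256.90894177647044, 'cy': 191.4915051199342, 'k1': -0.05787761047578949, 'xyz': array([0.50429737, 0.05066776, 0.90728954]), 'attitude': array([-0.01867405,  0.02514367,  0.71662691, -0.69675314])}
box 0.74 [138.   93.  302.8 249.1] [[0.6006 0.1155 0.06  ]]
switch_a 0.93 [244.2 197.5 265.6 220.5] [[0.521  0.0473 0.075 ]]
switch_a 0.83 [182.1 206.  199.6 230.1] [[0.5065 0.1754 0.075 ]]
switch_a 0.83 [223.8 202.1 242.  222.8] [[0.5153 0.0913 0.075 ]]
switch_a 0.74 [199.3 204.  216.2 227.7] [[0.51   0.1416 0.075 ]]
switch_a 0.42 [182.6 209.  197.5 229.4] [[0.5043 0.177  0.075 ]]
bird 0.77 [1
[... 680 characters left out ...]
])}
box 0.64 [160.4 155.6 367.5 329. ] [[0.586  0.1522 0.06  ]]
switch_a 0.95 [297.2 221.7 326.5 245.5] [[0.5111 0.1877 0.075 ]]
switch_a 0.93 [265.9 193.1 289.7 217.7] [[0.526  0.1027 0.075 ]]
switch_a 0.66 [278.7 206.  310.2 231.2] [[0.5177 0.1443 0.075 ]]
switch_a 0.66 [251.  182.1 277.7 204.9] [[0.5313 0.0645 0.075 ]]
switch_a 0.5 [160.9 160.6 366.  325.4] [[0.594  0.1627 0.075 ]]
bird 0.79 [305.1 245.1 334.3 266.2] [[0.5302 0.2347 0.08  ]]
jar 0.82 [222.3 135.5 247.5 172.4] [[ 0.5213 -0.0668  0.07  ]]
jar 0.37 [254.1 182.9 271.9 199.3] [[0.5275 0.0538 0.07  ]]
cup 0.56 [366.6 271.6 413.7 329.5] [[0.4821 0.3524 0.07  ]]
statuette 0.58 [174.1 123.4 209.9 198.7] [[ 0.6194 -0.0596  0.1   ]]
```

```bash
python3 - <<'E'
import cv2
a=cv2.imread('pics/top0.png')[85:265,130:350]; cv2.imwrite('pics/tc.png',cv2.resize(a,(792,594+54-0) if 0 else (726,594),interpolation=cv2.INTER_CUBIC))
b=cv2.imread('pics/scene0.png')[145:340,150:410]; cv2.imwrite('pics/sc.png',cv2.resize(b,(780,585),interpolation=cv2.INTER_CUBIC))
E
```

```text
(no output)
```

View pics/tc.png

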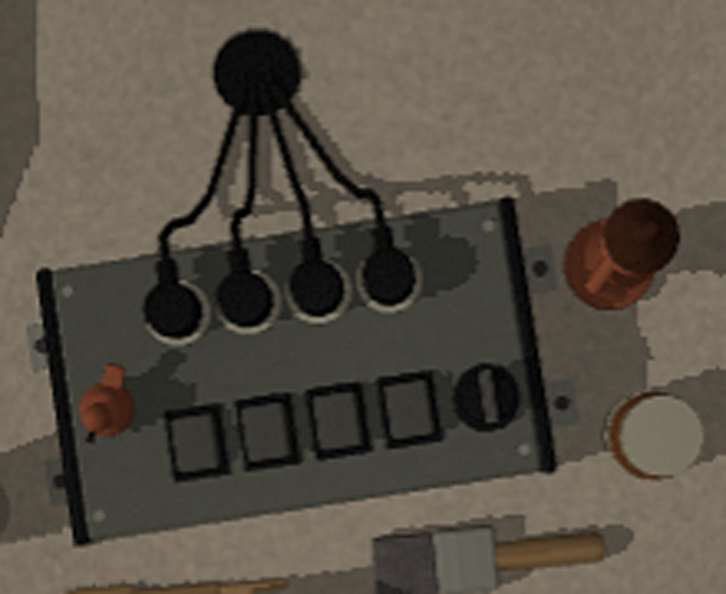

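View pics/sc.png

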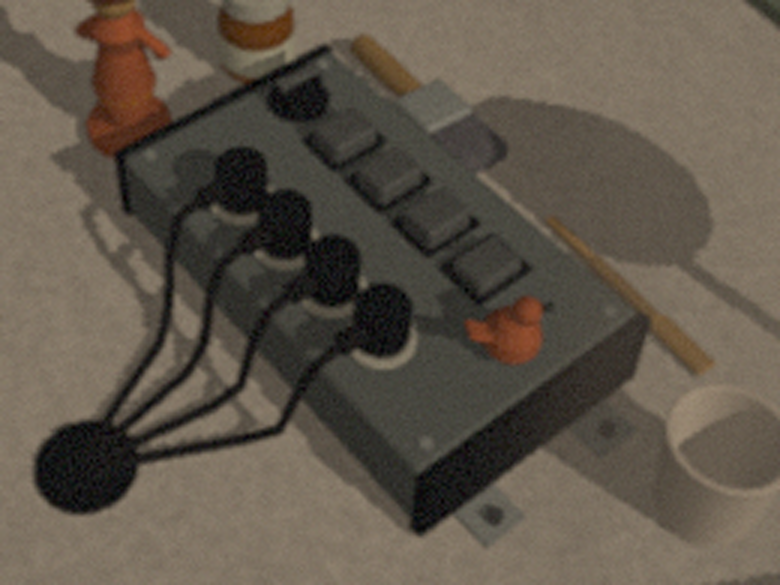

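```bash
cat > m.py <<'E'
from h import *
c=robot.capture('top'); T=lambda p:np.array(p)/3.3+[130,85]
k=onz(c,T([[197,442],[267,431],[339,419],[411,409]]),.0645); print(k)
b=onz(c,T([[42,271],[505,200],[550,470],[82,545]]),.06); print(b, np.linalg.norm(np.diff(b[[0,1,2,3,0]],axis=0),axis=1), b.mean(0))
s=robot.capture('scene'); S=lambda p:np.array(p)/3.+[150,145]
b2=onz(s,S([[418,470],[118,152],[328,48],[647,318]]),.06); print(b2, np.linalg.norm(np.diff(b2[[0,1,2,3,0]],axis=0),axis=1), b2.mean(0))
k2=onz(s,S([[488,262],[438,217],[390,176],[345,135]]),.074); print(k2)
for q in(k,k2): d=q[0]-q[3]; print('yaw',np.degrees(np.arctan2(-d[0],d[1])),q.mean(0),np.linalg.norm(d))
for B in (b,b2):
    d=B[0]-B[1]+B[3]-B[2]; print('yawbox',np.degrees(np.arctan2(-d[0],d[1])))
E
python3 m.py
```

```text
[[0.50480812 0.17932468 0.0645    ]
 [0.51034794 0.13636252 0.0645    ]
 [0.51645255 0.0921733  0.0645    ]
 [0.52132808 0.04798405 0.0645    ]]
[[ 0.61325806  0.27447319  0.06      ]
 [ 0.64959688 -0.01410805  0.06      ]
 [ 0.48152803 -0.03637087  0.06      ]
 [ 0.44365861  0.25194941  0.06      ]] [0.29086017 0.16953693 0.29079662 0.17108856] [0.54701039 0.11898592 0.06      ]
[[ 0.61304779  0.2706275   0.06      ]
 [ 0.65008471 -0.01477679  0.06      ]
 [ 0.48286209 -0.03223973  0.06      ]
 [ 0.44538553  0.25632337  0.06      ]] [0.2877974  0.16813196 0.29098652 0.16827133] [0.54784503 0.11998359 0.06      ]
[[0.50766821 0.18552778 0.074     ]
 [0.51305577 0.14258228 0.074     ]
 [0.51955819 0.10033163 0.074     ]
 [0.52480762 0.05653143 0.074     ]]
yaw 7.168985925825822 [0.51323418 0.11396114 0.0645    ] 0.13237548718103737
yaw 7.568413786104184 [0.51627245 0.12124328 0.074     ] 0.13012999764244884
yawbox 7.329844699547906
yawbox 7.396871144964456
```

```bash
cat > go.py <<'E'
from h import *
YAW=7.35; O=np.array([.5128,.1150])
a=np.radians(YAW); BX=np.array([np.cos(a),np.sin(a)]); BY=np.array([-np.sin(a),np.cos(a)])
def key(i): return O+BY*[.066,.022,-.022,-.066][i]
def rows(target,psi=97.35,n=None,ang=0,close=1):
    "interpolate in polar coords from the measured pose"
    s=robot.get_state(); p=np.array(s['eef_pos']); q=R.from_quat(s['tcp_rot'])
    qt=R.from_euler('z',psi,degrees=True)*R.from_euler('x',180,degrees=True)
    w=(qt*q.inv()).as_rotvec()
    pol=lambda v:np.array([np.hypot(v[0],v[1]),np.arctan2(v[1],v[0]),v[2]])
    A,B=pol(p),pol(np.array(target)); out=[]; 
    P,Q=p,q
    for i in range(1,n+1):
        m=A+(B-A)*i/n; pt=np.array([m[0]*np.cos(m[1]),m[0]*np.sin(m[1]),m[2]]); qn=R.from_rotvec(w*i/n)*q
        d=np.round(Q.inv().apply(pt-P)*1000,1); r=np.round(np.degrees((Q.inv()*qn).as_rotvec())/5,2)
        out.append([close,d.tolist(),r.tolist()]); P=P+Q.apply(d/1000); Q=Q*R.from_rotvec(np.radians(r*5))
    print(out); print(P)
def st():
    s=robot.get_state(); print(s['clock'],np.round(s['eef_pos'],4),'F',np.round(s['ft_force'],2),'w',s['width'])
E
python3 - <<'E'
from go import *
print([key(i) for i in range(4)])
rows([*key(0),.2],n=16)
E
```

```text
[array([0.50435661, 0.18045769]), array([0.50998554, 0.13681923]), array([0.51561446, 0.09318077]), array([0.52124339, 0.04954231])]
[[1, [51.6, -4.8, 2.0], [-0.0, -0.0, -0.88]], [1, [51.4, -5.5, 1.9], [-0.0, -0.0, -0.88]], [1, [51.0, -6.1, 2.0], [-0.0, -0.0, -0.88]], [1, [50.7, -6.8, 1.9], [-0.0, -0.0, -0.88]], [1, [50.4, -7.5, 2.0], [-0.0, -0.0, -0.88]], [1, [50.1, -8.2, 1.9], [-0.0, -0.0, -0.88]], [1, [49.7, -8.7, 2.0], [-0.0, -0.0, -0.88]], [1, [49.4, -9.5, 2.0], [-0.0, -0.0, -0.88]], [1, [49.1, -10.0, 1.9], [-0.0, -0.0, -0.88]], [1, [48.7, -10.7, 2.0], [-0.0, -0.0, -0.88]], [1, [48.3, -11.3, 1.9], [-0.0, -0.0, -0.89]], [1, [48.0, -11.9, 2.0], [-0.0, -0.0, -0.88]], [1, [47.5, -12.4, 2.0], [-0.0, -0.0, -0.88]], [1, [47.2, -13.1, 1.9], [-0.0, -0.0, -0.88]], [1, [46.8, -13.6, 2.0], [0.0, -0.0, -0.88]], [1, [46.4, -14.2, 1.9], [0.0, -0.0, -0.88]]]
[0.50438368 0.18043691 0.20003608]
```

Request:
send_rows:
  increments:
    - [1,[51.5,-5,0],[0,0,-0.88]]
    - [1,[51.5,-5.5,0],[0,0,-0.88]]
    - [1,[51,-6,0],[0,0,-0.88]]
    - [1,[50.5,-7,0],[0,0,-0.88]]
    - [1,[50.5,-7.5,0],[0,0,-0.88]]
    - [1,[50,-8,0],[0,0,-0.88]]
    - [1,[49.5,-8.5,0],[0,0,-0.88]]
    - [1,[49.5,-9.5,0],[0,0,-0.88]]
  squeeze: 30

```text
clock: 1.8
eef_pos: [0.5165, -0.204, 0.2313]
tcp_rot: [0.856, 0.517, 0.0, 0.0]
ft_force: [-0.5, -0.9, 0.0]
width: 0.0001
gripper_force: 0.0
```

Request:
send_rows:
  increments:
    - [1,[49,-10,0],[0,0,-0.88]]
    - [1,[48.5,-10.5,0],[0,0,-0.88]]
    - [1,[48.5,-11,0],[0,0,-0.88]]
    - [1,[48,-12,0],[0,0,-0.88]]
    - [1,[47.5,-12.5,8],[0,0,-0.88]]
    - [1,[47,-13,8],[0,0,-0.88]]
    - [1,[47,-13.5,8],[0,0,-0.88]]
    - [1,[46.5,-14,8],[0,0,-0.88]]

```text
clock: 2.8
eef_pos: [0.5046, 0.1817, 0.1991]
tcp_rot: [0.66, 0.752, 0.0, -0.0]
ft_force: [0.4, 0.1, -0.6]
width: 0.0002
gripper_force: 0.0
```

```bash
python3 - <<'E'
from go import *
st(); rows([*key(0),.15],n=2)
s=robot.get_state(); c=robot.capture('wrist'); cv2.imwrite('pics/w0.png',c['frame'][...,::-1])
M=np.array(c['mount']); q=R.from_quat(s['tcp_rot']).as_matrix(); print(M.round(3).tolist(),c['k1'])
c['xyz']=np.array(s['eef_pos'])+q@M[:3,3]; c['attitude']=q@M[:3,:3]
for r in robot.spot_in('wrist','switch_a')[:6]:
    e=r['extent']; print(np.round(r['confidence'],2),np.round(e,1),np.round(onz(c,[[(e[0]+e[2])/2,(e[1]+e[3])/2]],.066),4))
E
```

```text
2.8 [0.5046 0.1817 0.1991] F [ 0.39  0.11 -0.63] w 0.00021782667704231887
[[1, [-0.6, -0.2, 24.5], [0.0, -0.0, 0.01]], [1, [-0.6, -0.2, 24.6], [0.0, -0.0, 0.01]]]
[0.50440341 0.18046376 0.14996789]
[[-0.0, 0.946, 0.323, 0.085], [1.0, 0.0, -0.0, -0.0], [-0.0, 0.323, -0.946, -0.143], [0.0, 0.0, 0.0, 1.0]] 0.01089037648679208
0.78 [233.7 211.4 274.5 241.1] [[0.5103 0.1386 0.066 ]]
0.57 [229.  167.  277.6 202.3] [[0.5039 0.1819 0.066 ]]
0.49 [194.6  61.2 478.2 354.7] [[0.5882 0.1687 0.066 ]]
```

View pics/w0.png

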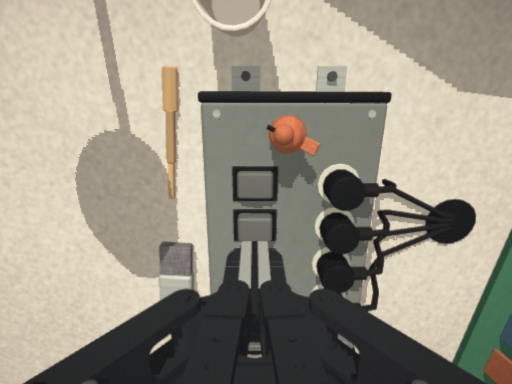

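Request:
send_rows:
  increments:
    - [1,[0,0,40],[0,0,0]]
    - [1,[0,0,40],[0,0,0]]
    - [1,[0,0,30],[0,0,0]]
    - [1,[0,0,9],[0,0,0]]
    - [1,[0,0,0],[0,0,0]]

```text
clock: 3.52
eef_pos: [0.5053, 0.1801, 0.0807]
tcp_rot: [0.661, 0.751, 0.0, 0.0]
ft_force: [0.0, 0.5, 1.4]
width: -0.0
gripper_force: 0.0
```

Request:
send_rows:
  increments:
    - [1,[0,0,2],[0,0,0]]
    - [1,[0,0,2],[0,0,0]]
    - [1,[0,0,1],[0,0,0]]
    - [1,[0,0,0],[0,0,0]]

```text
clock: 4.03
eef_pos: [0.5051, 0.1802, 0.0754]
tcp_rot: [0.661, 0.751, 0.0, -0.0]
ft_force: [0.5, -0.2, 0.1]
width: -0.0
gripper_force: 0.0
```

Free so far; continue down in small steps.

Request:
send_rows:
  increments:
    - [1,[0,0,1],[0,0,0]]
    - [1,[0,0,1],[0,0,0]]
    - [1,[0,0,0],[0,0,0]]
    - [1,[0,0,0],[0,0,0]]

```text
clock: 4.53
eef_pos: [0.5051, 0.1802, 0.0733]
tcp_rot: [0.661, 0.751, 0.0, -0.0]
ft_force: [-0.6, -0.3, -1.0]
width: -0.0005
gripper_force: 0.0
```

```bash
python3 - <<'E'
from go import *
for _ in range(3): st(); robot.capture('top')
E
```

```text
4.525 [0.5051 0.1802 0.0733] F [-0.58 -0.29 -0.96] w -0.0005434420950849997
4.575 [0.5051 0.1802 0.0733] F [-0.66  0.63 -0.38] w 0.00044749521897752726
4.625 [0.5051 0.1802 0.0733] F [ 0.38 -0.58  0.12] w -1.8195410336860015e-05
```

Request:
send_rows:
  increments:
    - [1,[0,0,1],[0,0,0]]
    - [1,[0,0,0],[0,0,0]]

```text
clock: 4.92
eef_pos: [0.505, 0.1802, 0.0722]
tcp_rot: [0.661, 0.751, -0.0, -0.0]
ft_force: [-1.2, 0.2, 0.3]
width: 0.0
gripper_force: 0.0
```

Request:
send_rows:
  increments:
    - [1,[0,0,0.5],[0,0,0]]
    - [1,[0,0,0],[0,0,0]]

```text
clock: 5.18
eef_pos: [0.5051, 0.1802, 0.0718]
tcp_rot: [0.661, 0.751, -0.0, -0.0]
ft_force: [0.8, -0.2, -0.5]
width: 0.0
gripper_force: 0.0
```

```bash
python3 - <<'E'
from go import *
for _ in range(3): st(); robot.capture('top')
E
```

```text
5.175 [0.5051 0.1802 0.0718] F [ 0.8  -0.18 -0.52] w 1.075691256692816e-05
5.225 [0.5051 0.1802 0.0718] F [-1.11  0.14 -0.11] w 0.00015416302759419537
5.275 [0.5051 0.1802 0.0718] F [ 0.67 -0.35 -0.71] w 6.130117925541727e-05
```

Request:
send_rows:
  increments:
    - [1,[0,0,0.5],[0,0,0]]
    - [1,[0,0,0],[0,0,0]]

```text
clock: 5.58
eef_pos: [0.505, 0.1802, 0.0713]
tcp_rot: [0.661, 0.751, -0.0, -0.0]
ft_force: [0.5, -0.8, 0.0]
width: -0.0002
gripper_force: 0.0
```

Request:
send_rows:
  increments:
    - [1,[0,0,0.5],[0,0,0]]
    - [1,[0,0,0],[0,0,0]]

```text
clock: 5.82
eef_pos: [0.5051, 0.1802, 0.0708]
tcp_rot: [0.661, 0.751, 0.0, -0.0]
ft_force: [0.1, 0.3, 1.0]
width: -0.0001
gripper_force: 0.4
```

```bash
python3 - <<'E'
from go import *
for _ in range(3): st(); robot.capture('top')
E
```

```text
5.825 [0.5051 0.1802 0.0708] F [0.08 0.25 1.01] w -9.517712764470814e-05
5.875 [0.5051 0.1802 0.0708] F [0.37 0.2  0.71] w -2.0322239155102395e-05
5.925 [0.5051 0.1802 0.0708] F [-0.51  0.55  0.41] w -0.00016049455474568
```

Maybe a first touch at 0.0708, the latched height. A little more to be sure.

Request:
send_rows:
  increments:
    - [1,[0,0,0.3],[0,0,0]]
    - [1,[0,0,0],[0,0,0]]

```text
clock: 6.22
eef_pos: [0.5051, 0.1802, 0.0706]
tcp_rot: [0.661, 0.751, 0.0, -0.0]
ft_force: [-1.1, -0.1, 3.5]
width: 0.0004
gripper_force: 1.7
```

```bash
python3 - <<'E'
from go import *
for _ in range(4): st(); robot.capture('top')
E
```

```text
6.225 [0.5051 0.1802 0.0706] F [-1.12 -0.07  3.52] w 0.000417952256813192
6.275 [0.5051 0.1802 0.0706] F [-0.24 -0.14  4.55] w 5.764401461877476e-05
6.325 [0.5051 0.1802 0.0706] F [-0.45 -0.    3.47] w -0.00017522540185175103
6.375 [0.5051 0.1802 0.0706] F [-0.65  0.31  3.46] w -3.099911120531948e-05
```

Request:
send_rows:
  increments:
    - [1,[0,0,-15],[0,0,0]]
    - [1,[-22,0,0],[0,0,0]]
    - [1,[-22,0,0],[0,0,0]]
    - [1,[0,0,8],[0,0,0]]
    - [1,[0,0,2],[0,0,0]]
    - [1,[0,0,0],[0,0,0]]

```text
clock: 7.18
eef_pos: [0.5105, 0.1373, 0.0756]
tcp_rot: [0.66, 0.751, 0.0, -0.0]
ft_force: [-0.3, 0.1, 0.0]
width: 0.0003
gripper_force: 0.0
```

Request:
send_rows:
  increments:
    - [1,[0,0,1],[0,0,0]]
    - [1,[0,0,1],[0,0,0]]
    - [1,[0,0,0],[0,0,0]]

```text
clock: 7.55
eef_pos: [0.5107, 0.1368, 0.0736]
tcp_rot: [0.66, 0.751, 0.0, -0.0]
ft_force: [0.5, 0.9, 2.6]
width: 0.0001
gripper_force: 1.0
```

```bash
python3 - <<'E'
from go import *
for _ in range(3): st(); robot.capture('top')
E
```

```text
7.55 [0.5107 0.1368 0.0736] F [0.46 0.91 2.57] w 9.306469445932597e-05
7.6 [0.5107 0.1367 0.0736] F [0.4  1.67 2.06] w 4.840809090104736e-05
7.65 [0.5107 0.1367 0.0736] F [0.37 0.89 1.93] w -0.00014006289858889745
```

Request:
send_rows:
  increments:
    - [1,[0,0,-12],[0,0,0]]
    - [1,[-22,0,0],[0,0,0]]
    - [1,[-22,0,0],[0,0,0]]
    - [1,[0,0,8],[0,0,0]]
    - [1,[0,0,2],[0,0,0]]
    - [1,[0,0,0],[0,0,0]]

```text
clock: 8.45
eef_pos: [0.5161, 0.0936, 0.0756]
tcp_rot: [0.66, 0.751, 0.0, -0.0]
ft_force: [0.8, 0.3, 0.3]
width: 0.0001
gripper_force: 0.0
```

Request:
send_rows:
  increments:
    - [1,[0,0,1],[0,0,0]]
    - [1,[0,0,1],[0,0,0]]
    - [1,[0,0,0],[0,0,0]]

```text
clock: 8.82
eef_pos: [0.5163, 0.0931, 0.0736]
tcp_rot: [0.66, 0.751, 0.0, -0.0]
ft_force: [-0.3, 2.2, 2.3]
width: -0.0001
gripper_force: 1.0
```

```bash
python3 - <<'E'
from go import *
for _ in range(3): st(); robot.capture('top')
E
```

```text
8.825 [0.5163 0.0931 0.0736] F [-0.34  2.24  2.29] w -0.00010369930817950593
8.875 [0.5163 0.0931 0.0736] F [-1.17  1.19  2.1 ] w -0.00027806086678015124
8.925 [0.5164 0.093  0.0736] F [-0.05  1.43  1.83] w 0.0002595316462147604
```

Request:
send_rows:
  increments:
    - [1,[0,0,-12],[0,0,0]]
    - [1,[-22,0,0],[0,0,0]]
    - [1,[-22,0,0],[0,0,0]]
    - [1,[0,0,8],[0,0,0]]
    - [1,[0,0,2],[0,0,0]]
    - [1,[0,0,0],[0,0,0]]

```text
clock: 9.72
eef_pos: [0.5217, 0.05, 0.0755]
tcp_rot: [0.66, 0.751, -0.0, -0.0]
ft_force: [0.4, 0.2, -0.1]
width: 0.0
gripper_force: 0.0
```

Request:
send_rows:
  increments:
    - [1,[0,0,1],[0,0,0]]
    - [1,[0,0,1],[0,0,0]]
    - [1,[0,0,0],[0,0,0]]

```text
clock: 10.1
eef_pos: [0.522, 0.0495, 0.0736]
tcp_rot: [0.66, 0.751, 0.0, -0.0]
ft_force: [-0.1, 1.5, 1.8]
width: -0.0001
gripper_force: 1.0
```

```bash
python3 - <<'E'
from go import *
for _ in range(3): st(); robot.capture('top')
E
```

```text
10.1 [0.522  0.0495 0.0736] F [-0.09  1.47  1.78] w -6.620831623798983e-05
10.15 [0.522  0.0495 0.0736] F [-0.24  1.42  1.95] w -9.394066591002032e-05
10.2 [0.522  0.0494 0.0736] F [0.53 1.44 1.92] w -2.9889403629586237e-05
```

Request:
send_rows:
  increments:
    - [1,[0,0,-20],[0,0,0]]
    - [1,[33,0,0],[0,0,0]]
    - [1,[33,0,0],[0,0,0]]
    - [1,[33,0,0],[0,0,0]]
    - [1,[33,0,0],[0,0,0]]
    - [1,[0,0,0],[0,0,0]]
    - [1,[0,0,16],[0,0,0]]
    - [1,[0,0,0],[0,0,0]]

```text
clock: 11.25
eef_pos: [0.5046, 0.1789, 0.0761]
tcp_rot: [0.661, 0.75, -0.001, -0.0]
ft_force: [0.6, -0.5, -0.6]
width: 0.0003
gripper_force: 0.0
```

Request:
send_rows:
  increments:
    - [1,[0,0,4],[0,0,0]]
    - [1,[0,0,3],[0,0,0]]
    - [1,[0,0,2],[0,0,0]]
    - [1,[0,0,2],[0,0,0]]
    - [1,[0,0,0],[0,0,0]]
    - [1,[0,0,0],[0,0,0]]

```text
clock: 12.0
eef_pos: [0.5052, 0.1799, 0.0667]
tcp_rot: [0.661, 0.751, -0.0, 0.0]
ft_force: [0.4, -3.1, 5.5]
width: -0.0001
gripper_force: 2.7
```

Request:
send_rows:
  increments:
    - [1,[0,0,0.8],[0,0,0]]
    - [1,[0,0,0],[0,0,0]]

```text
clock: 12.25
eef_pos: [0.5052, 0.1799, 0.0659]
tcp_rot: [0.661, 0.751, -0.0, 0.0]
ft_force: [0.3, -2.8, 5.6]
width: 0.0001
gripper_force: 2.9
```

Request:
send_rows:
  increments:
    - [1,[0,0,-3],[0,0,0]]
    - [1,[0,0,-4],[0,0,0]]
    - [1,[0,0,0],[0,0,0]]
    - [1,[0,0,0],[0,0,0]]

```text
clock: 12.75
eef_pos: [0.5052, 0.1803, 0.0727]
tcp_rot: [0.661, 0.751, 0.0, -0.0]
ft_force: [1.4, -1.8, 1.6]
width: -0.0004
gripper_force: 1.3
```

```bash
python3 - <<'E'
from go import *
for _ in range(4): st(); robot.capture('top')
E
```

```text
12.75 [0.5052 0.1803 0.0727] F [ 1.39 -1.76  1.63] w -0.0003651866133787975
12.8 [0.5052 0.1803 0.0727] F [ 1.06 -1.66  2.4 ] w 1.1274766903880598e-06
12.85 [0.5052 0.1803 0.0727] F [ 1.24 -1.68  2.16] w -4.820143304329819e-05
12.9 [0.5052 0.1803 0.0727] F [ 1.34 -1.21  2.16] w -0.00042880815560905204
```

The key now follows the fingertip above the latched height: it has released. Lift clear and check.

Request:
send_rows:
  increments:
    - [1,[0,0,-10],[0,0,0]]
    - [1,[0,0,-40],[0,0,0]]
    - [1,[0,0,-50],[0,0,0]]
    - [1,[-55,0,0],[0,0,0]]
    - [1,[-55,0,0],[0,0,0]]
    - [1,[0,0,0],[0,0,0]]

```text
clock: 13.7
eef_pos: [0.5193, 0.0669, 0.1732]
tcp_rot: [0.663, 0.749, -0.001, 0.0]
ft_force: [-0.6, 1.0, 0.5]
width: -0.0001
gripper_force: 0.0
```

```bash
python3 - <<'E'
from go import *
st(); c=robot.capture('wrist'); d=robot.capture('scene')
a=c['frame'][...,::-1][:, 100:412]; b=cv2.resize(np.ascontiguousarray(d['frame'][145:340,150:410,::-1]),(480,384))
cv2.imwrite('pics/end.png',np.hstack([a,b]))
E
```

```text
13.7 [0.5193 0.0669 0.1732] F [-0.56  0.97  0.47] w -6.685113410637574e-05
```

View pics/end.png

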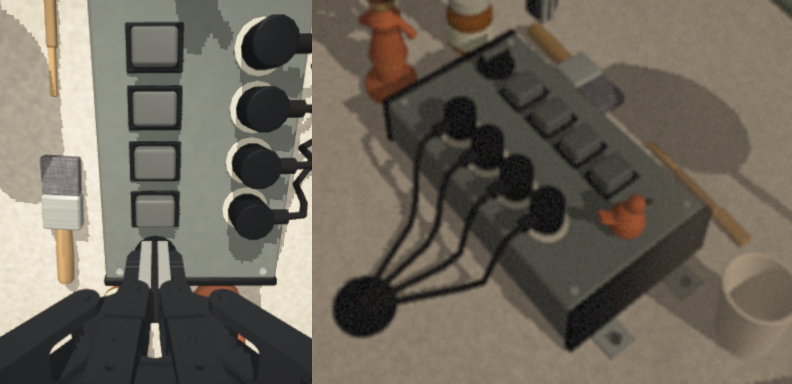

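The keys at crop x≈155, y≈45/107/162/209 all look alike and up, and the bird, cup, jar, brush and modelling tool are where they were.

```bash
python3 -c "
from workcell import robot
print(robot.hand_in())"
```

```text
the job is handed in; nothing more can be done
None
```

I tapped all four keys lightly from left to right and found the leftmost one latched down; I pressed it firmly and let go, it sprang up, and the job is handed in with all four keys up and nothing else on the bench moved.

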